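Find the fullest sharps tub and hold it up

TASK

Clear the three closed sharps tubs into the white tray, feeling the weight of each as you lift it, because only the heaviest is full and goes to the collector first. Finish with the two lighter tubs standing upright inside the tray, let go, and the heaviest one held up steadily in the gripper, upright with its underside about 15 cm above the table and touching nothing else; the program ends while still holding it. Keep the tubs upright throughout and leave the bottle, the wipes canister and the thermometer where they are.

Things in the scene. Friction and masses are not known exactly. Their poses are not given: they have to be found in the camera images.
- tub_a: one of three identical closed yellow tubs with orange band, white lid, red cap: body 60 mm diameter, 94 mm high; lid 57 mm diameter, from 94 to 104 mm; cap top 107 mm. Origin: centre of underside, z up. Loads inside are hidden and rigid: the tubs weigh about 0.13, 0.23 and 0.50 kg, in random order whatever the name or place. Grip the body from above, TCP 85 mm above the underside, about 45 N
- tub_b: one of three identical closed yellow tubs with orange band, white lid, red cap: body 60 mm diameter, 94 mm high; lid 57 mm diameter, from 94 to 104 mm; cap top 107 mm. Origin: centre of underside, z up. Loads inside are hidden and rigid: the tubs weigh about 0.13, 0.23 and 0.50 kg, in random order whatever the name or place. Grip the body from above, TCP 85 mm above the underside, about 45 N
- tub_c: one of three identical closed yellow tubs with orange band, white lid, red cap: body 60 mm diameter, 94 mm high; lid 57 mm diameter, from 94 to 104 mm; cap top 107 mm. Origin: centre of underside, z up. Loads inside are hidden and rigid: the tubs weigh about 0.13, 0.23 and 0.50 kg, in random order whatever the name or place. Grip the body from above, TCP 85 mm above the underside, about 45 N
- tray: white open tray fixed to the table, 150 mm (its x) by 310 mm (its y) outside, walls 5 mm thick and 18 mm high, floor 5 mm thick; the origin is the centre of its underside, at table height, z up. Three tubs fit in a row along its y axis at 95 mm spacing
- gel_bottle: blue hand-gel bottle with a pink pump, 56 mm in diameter, 157 mm high, standing on the table past the tray's -y end; origin at the centre of its underside. Leave it alone
- wipes: white and blue wipes canister, 86 mm in diameter, 159 mm high, standing on the table past the tubs on the +y side; origin at the centre of its underside. Leave it alone
- thermometer: white and lilac pistol-shaped thermometer lying on the table near the robot, about 115 by 110 mm, 35 mm high; origin at the underside of its barrel's middle, x along the barrel. Leave it alone

How it is judged:
At the end, for the whole second after the job is handed in: Heaviest tub held by the fingers, underside over 100 mm above the table, tilt under 20 degrees, still, touching nothing else; the other two upright (6 degrees), at rest on the tray floor, released; bottle, canister and thermometer within 30 mm of their start (((height (world z) of tub_a above 0.1 m and horizontal distance between tub_a and load_full_c0 below 0.02 m and angle between tub_a's own z axis and vertical below 0.35 rad and linear speed of tub_a below 0.05 m/s and contact force between tub_a and the fingers above 1 N and contact force between tub_a and tub_b below 0.05 N and contact force between tub_a and tub_c below 0.05 N and contact force between tub_a and tray below 0.05 N and contact force between tub_a and gel_bottle below 0.05 N and contact force between tub_a and wipes below 0.05 N and contact force between tub_a and thermometer below 0.05 N and (x of tub_b in the frame of tray between -0.075 and 0.075 m and y of tub_b in the frame of tray between -0.155 and 0.155 m and z of tub_b in the frame of tray below 0.02 m and angle between tub_b's own z axis and vertical below 0.1 rad and linear speed of tub_b below 0.03 m/s and contact force between tub_b and tray above 0.3 N and contact force between tub_b and the arm below 0.05 N and contact force between tub_b and the fingers below 0.05 N) and (x of tub_c in the frame of tray between -0.075 and 0.075 m and y of tub_c in the frame of tray between -0.155 and 0.155 m and z of tub_c in the frame of tray below 0.02 m and angle between tub_c's own z axis and vertical below 0.1 rad and linear speed of tub_c below 0.03 m/s and contact force between tub_c and tray above 0.3 N and contact force between tub_c and the arm below 0.05 N and contact force between tub_c and the fingers below 0.05 N)) or (height (world z) of tub_b above 0.1 m and horizontal distance between tub_b and load_full_c0 below 0.02 m and angle between tub_b's own z axis and vertical below 0.35 rad and linear speed of tub_b below 0.05 m/s and contact force between tub_b and the fingers above 1 N and contact force between tub_b and tub_a below 0.05 N and contact force between tub_b and tub_c below 0.05 N and contact force between tub_b and tray below 0.05 N and contact force between tub_b and gel_bottle below 0.05 N and contact force between tub_b and wipes below 0.05 N and contact force between tub_b and thermometer below 0.05 N and (x of tub_a in the frame of tray between -0.075 and 0.075 m and y of tub_a in the frame of tray between -0.155 and 0.155 m and z of tub_a in the frame of tray below 0.02 m and angle between tub_a's own z axis and vertical below 0.1 rad and linear speed of tub_a below 0.03 m/s and contact force between tub_a and tray above 0.3 N and contact force between tub_a and the arm below 0.05 N and contact force between tub_a and the fingers below 0.05 N) and (x of tub_c in the frame of tray between -0.075 and 0.075 m and y of tub_c in the frame of tray between -0.155 and 0.155 m and z of tub_c in the frame of tray below 0.02 m and angle between tub_c's own z axis and vertical below 0.1 rad and linear speed of tub_c below 0.03 m/s and contact force between tub_c and tray above 0.3 N and contact force between tub_c and the arm below 0.05 N and contact force between tub_c and the fingers below 0.05 N)) or (height (world z) of tub_c above 0.1 m and horizontal distance between tub_c and load_full_c0 below 0.02 m and angle between tub_c's own z axis and vertical below 0.35 rad and linear speed of tub_c below 0.05 m/s and contact force between tub_c and the fingers above 1 N and contact force between tub_c and tub_a below 0.05 N and contact force between tub_c and tub_b below 0.05 N and contact force between tub_c and tray below 0.05 N and contact force between tub_c and gel_bottle below 0.05 N and contact force between tub_c and wipes below 0.05 N and contact force between tub_c and thermometer below 0.05 N and (x of tub_a in the frame of tray between -0.075 and 0.075 m and y of tub_a in the frame of tray between -0.155 and 0.155 m and z of tub_a in the frame of tray below 0.02 m and angle between tub_a's own z axis and vertical below 0.1 rad and linear speed of tub_a below 0.03 m/s and contact force between tub_a and tray above 0.3 N and contact force between tub_a and the arm below 0.05 N and contact force between tub_a and the fingers below 0.05 N) and (x of tub_b in the frame of tray between -0.075 and 0.075 m and y of tub_b in the frame of tray between -0.155 and 0.155 m and z of tub_b in the frame of tray below 0.02 m and angle between tub_b's own z axis and vertical below 0.1 rad and linear speed of tub_b below 0.03 m/s and contact force between tub_b and tray above 0.3 N and contact force between tub_b and the arm below 0.05 N and contact force between tub_b and the fingers below 0.05 N))) and distance of each of gel_bottle, wipes, thermometer from where it was at the start of the episode below 0.03 m); the arm keeps its last pose, push and grip.
It fails at once if a tub is tipped by more than 45 degrees (angle between any of tub_a, tub_b, tub_c's own z axis and vertical above 0.79 rad).
It fails at once if the bottle, the wipes canister or the thermometer is moved by more than 30 mm or knocked over (distance of any of gel_bottle, wipes, thermometer from where it was at the start of the episode above 0.03 m or angle between any of gel_bottle, wipes, thermometer's own z axis and vertical above 0.5 rad).
It also fails if it takes over 72 s, if anything falls off the work surface, if the arm or the gripper's body presses on something with over 40 N, if the wrist force passes 120 N, or if a joint passes its speed limit or range.

ROBOT

A 6-joint arm with a two-finger parallel gripper is mounted at the origin on the work surface. World frame = base frame: x ahead of the robot, y to its left, z up, the work surface at z = 0. Lengths are in m, angles in rad, forces in N, time in s.
With the tool pointing down it reaches from about 0.25 to 0.775 m from the base axis. Payload 4 kg.
Tool frame: the origin (TCP) lies between the finger pads, 19 mm behind the fingertips; this is the grasp point; z points along the fingers, y is the line along which they close (so a half turn about z gives the same grasp; the last joint's range is limited). The gripper opens to 94 mm and grips with 3 to 60 N. Pads are 16 mm wide; open, the fingers measure 119 mm over their backs; the gripper's body (75 mm by 177 mm) begins 78 mm behind the grasp point.
Start: joints at [-0.103, 0.087, 1.371, -0, 1.684, -0.103], TCP at [0.55, -0, 0.224] pointing down, gripper open.
Joint ranges: [-3.1, 3.1], [-0.76, 2.03], [0.27, 2.55], [-1.08, 4.22], [0.17, 2.65], [-2.57, 2.57]. Speed limits (rad/s): [2.79, 2.79, 3.14, 3.14, 3.14, 3.14].

INTERFACE

Orientations are given as a rotation vector (axis times angle).
In Python, from rig import sensors, optics, job, nets gives the robot as it stands. The module is installed in compiled form; this text tells all that it offers.
- The arm moves only by the tool send_rows, never from a script. Its argument "motion" is a list of rows, each a list of 7 numbers: the opening, from 0 (shut) to 1 (fully open), then the shift along the tool's x, y, z in m, then the turn, a rotation vector about the tool's x, y, z in degrees. In form: [[hand, tx, ty, tz, ax, ay, az], ...]. A call has 1 to 20 rows; each row shifts and turns the commanded pose from where the row before left it, along the tool's axes as they then stand; what a row does not reach is not made up. A row lasts 1/10 s, in which the tool goes at most 50 mm and 8.59 degrees, less where a joint would pass 70% of its speed; a pose out of reach is approached as far as the arm can. A call is refused whole if a number of a shift passes 0.05 or a number of a turn 8.59, either way. A call with a gripper value outside its range is refused whole. The fingers move at their own pace and stop on an object; "newtons" is the grip in N (left out, the last holds). Time passes only in rows, so rows that do not move let the fingers close. It gives the time, the measured TCP pose, the force, the opening and the grip force at its end, in the units of the state.
- sensors.sense(): the state, without advancing time (a new reading comes with each control period).
- optics.snapshot(name): name is "scene" or "side" or "wrist"; returns a dict with "color" (384x512x3 uint8, blue, green, red), "depth" (384x512 float32, m along the optical axis (not along the pixel's ray), 0 where there is no reading), "mtx" (3x3 intrinsics, pixels), "distortion" ([k1, k2, p1, p2, k3] as OpenCV has them; the pictures are not rectified), "extrinsics" (4x4, takes a point from camera to world coordinates). Camera axes: x right, y down, z forward; pixel columns grow to the right and rows downward; lengths in m; the calibration is good to about 2 mm. A picture is of the moment at which its call begins.
- job.job_done(): hands the job in; it is judged then, once.
Trained networks look in a picture, given as the dict that the camera call returned (one of the last four; its "shot" number tells which), for a name from the list of things; names that differ only in an ending like _2 or _b are one class to them, and where a whole thing is asked for, a point or a joint stands for the part that bears it (a point fixed in the world has none). Each returns a list of dicts, best first, with "p" (0 to 1); they miss things now and then, are a little off and sometimes report something else, mostly with a low value. They report only what shows in the picture. A call takes as long as a camera call.
- nets.outline_of(label, picture): "mask" (384x512 bool, what is visible of it) and "bbox" ([left, top, width, height] in pixels, round what is visible of it).
The state is a dict: "time_s": time; "joint_positions": joint angles; "joint_velocities": joint speeds; "effort": joint torques, N m; "tcp_pos": TCP position; "ee_rot": TCP orientation; "ft_force": force on the tool from outside, world axes, zero at the start; "moment": the same for the moment, N m; "gripper_width": finger opening in m; "finger_force": force on a finger pad.
Only numpy, scipy, OpenCV 4.12 (cv2) and the standard library are available. Lean on these libraries where they do the work, as an engineer would, in place of code of your own. Each camera call takes 0.05 s, during which the arm holds its last target. There are 200 camera calls.

## Working session

There is one attempt and no reset: what is moved stays moved. The work goes in short steps, Python scripts to look and compute and a tool call to move; the robot and the scene stay as the last step left them, time stands still between calls to the robot, and variables do not carry over. Pictures are saved under pics/ and viewed, at most 10 in all, crops included, and the job is handed in when it is done.

Besides the shell and the picture viewer there is one more tool, called after "Emit:" as name([rows], argument=value, ...), one row to a line, values as JSON. send_rows: Moves the arm, as the interface text tells. Its arguments: {"type":"object","properties":{"motion":{"type":"array"},"newtons":{"type":"number"}},"required":["motion"]}

```bash
mkdir -p pics
cat > h.py <<'E'
import numpy as np,cv2
from rig import sensors,optics,job,nets
def cloud(s,mask):
    v,u=np.nonzero(mask&(s["depth"]>0)); d=s["depth"][v,u]
    n=cv2.undistortPoints(np.c_[u,v].astype(np.float64).reshape(-1,1,2),s["mtx"],np.array(s["distortion"])).reshape(-1,2)
    P=np.c_[n*d[:,None],d,np.ones(len(d))]
    return (P@np.array(s["extrinsics"]).T)[:,:3]
E
python3 - <<'E'
from h import *
st=sensors.sense();print({k:np.round(v,3) for k,v in st.items()})
ims=[]
for c in ["scene","side"]:
    s=optics.snapshot(c);ims.append(s["color"])
    print(c,np.round(s["extrinsics"],2).tolist())
    for l in ["tub_a","tray","gel_bottle","wipes","thermometer"]:
        for r in nets.outline_of(l,s)[:4]:
            P=cloud(s,r["mask"])
            if len(P)<20: continue
            top=P[P[:,2]>np.percentile(P[:,2],97)-.015]
            lo,hi=np.percentile(P,[2,98],axis=0)
            print(l,round(r["p"],2),r["bbox"],"lo",lo.round(3),"hi",hi.round(3),"topmid",((np.percentile(top,2,axis=0)+np.percentile(top,98,axis=0))/2).round(3))
            if l=="tray":print(cv2.minAreaRect(P[:,:2].astype(np.float32)))
cv2.imwrite("pics/a.png",cv2.resize(np.vstack(ims),(400,600)))
cv2.imwrite("pics/scene.png",ims[0])
E
```

```text
{'time_s': np.float64(0.0), 'joint_positions': array([-0.103,  0.088,  1.372, -0.   ,  1.684, -0.103]), 'joint_velocities': array([ 0.001,  0.001,  0.003,  0.001, -0.   , -0.001]), 'effort': array([ 1.0000e-03, -3.4018e+01, -3.0242e+01,  7.2000e-02,  3.3000e-02,
       -0.0000e+00]), 'tcp_pos': array([0.55 , 0.   , 0.223]), 'ee_rot': array([-2.22e+00, -2.22e+00,  2.00e-03]), 'ft_force': array([-0.774, -0.302, -0.449]), 'moment': array([-0.025, -0.019, -0.007]), 'finger_force': np.float64(0.0), 'gripper_width': np.float64(0.094)}
scene [[-0.21, 0.78, -0.59, 1.24], [0.98, 0.15, -0.14, 0.13], [-0.02, -0.61, -0.8, 1.02], [0.0, 0.0, 0.0, 1.0]]
tub_a 0.65 [332.7, 223.4, 28.9, 36.3] lo [0.616 0.205 0.003] hi [0.667 0.259 0.108] topmid [0.64  0.233 0.101]
tray 0.92 [135.4, 173.8, 116.1, 58.8] lo [ 0.493 -0.356 -0.   ] hi [ 0.645 -0.058  0.018] topmid [ 0.569 -0.207  0.01 ]
((0.5686495900154114, -0.2073058784008026), (0.15275870263576508, 0.3116263747215271), 2.598069429397583)
gel_bottle 0.89 [79.5, 153.8, 29.0, 48.8] lo [ 0.579 -0.51   0.002] hi [ 0.628 -0.465  0.157] topmid [ 0.59  -0.491 
[... 454 characters left out ...]
0.104]
tub_a 0.73 [233.4, 123.3, 12.9, 25.5] lo [0.604 0.205 0.008] hi [0.621 0.241 0.104] topmid [0.612 0.224 0.098]
tray 0.63 [256.4, 187.1, 104.6, 78.7] lo [ 0.489 -0.362  0.001] hi [ 0.642 -0.056  0.021] topmid [ 0.565 -0.209  0.014]
((0.573401153087616, -0.20154181122779846), (0.17090821266174316, 0.329927533864975), 2.7483317852020264)
gel_bottle 0.6 [367.2, 246.1, 27.6, 45.2] lo [ 0.568 -0.522  0.001] hi [ 0.668 -0.426  0.159] topmid [ 0.585 -0.494  0.157]
wipes 0.63 [216.7, 84.0, 32.0, 43.8] lo [0.63  0.326 0.005] hi [0.804 0.493 0.164] topmid [0.63  0.283 0.204]
thermometer 0.78 [189.9, 196.1, 44.0, 30.9] lo [ 0.29  -0.069  0.011] hi [0.394 0.033 0.04 ] topmid [ 0.344 -0.017  0.034]
```

View pics/scene.png

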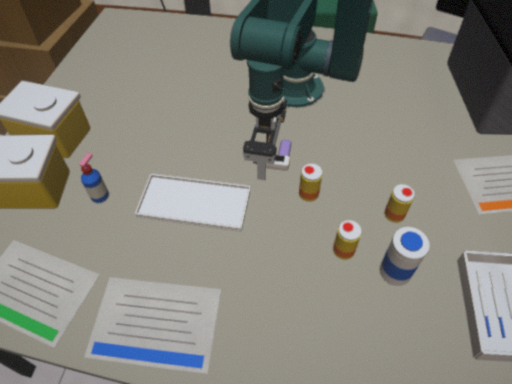

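The scene view shows three tubs at about (311,182), (347,238) and (401,202), with the wipes at (405,254). The tray is at (193,201), the bottle at (94,180) and the thermometer at (275,155). The nets missed two of the tubs, so I'll locate them from the depth at lid height.

```bash
cat > lids.py <<'E'
from h import *
def lids(cam):
    s=optics.snapshot(cam); P=np.zeros((384,512,3)); ok=s["depth"]>0
    P[ok]=cloud(s,ok)
    m=(ok&(P[...,2]>.092)&(P[...,2]<.115)&(P[...,0]>.3)&(P[...,0]<.75)&(P[...,1]>-.4)&(P[...,1]<.6)).astype(np.uint8)
    n,L,S,_=cv2.connectedComponentsWithStats(m)
    for i in range(1,n):
        if S[i,4]<40: continue
        Q=P[L==i]; c,r=cv2.minEnclosingCircle(Q[:,:2].astype(np.float32))
        print(cam,S[i],np.round(c,3),round(r,3),"mid",((Q.min(0)+Q.max(0))/2).round(3),"ext",np.ptp(Q,axis=0).round(3))
E
python3 -c "
from lids import *
lids('scene');lids('side')"
```

```text
scene [301 164  22  19 309] [0.47  0.114] 0.031 mid [0.47  0.116 0.101] ext [0.06  0.059 0.017]
scene [392 185  23  19 336] [0.495 0.367] 0.031 mid [0.495 0.366 0.101] ext [0.06  0.057 0.017]
scene [338 221  23  22 379] [0.639 0.233] 0.03 mid [0.638 0.233 0.101] ext [0.057 0.055 0.017]
scene [387 246  34  24 193] [0.681 0.368] 0.042 mid [0.692 0.367 0.103] ext [0.053 0.079 0.023]
side [220 100  23  10  94] [0.668 0.364] 0.042 mid [0.666 0.358 0.104] ext [0.076 0.07  0.023]
side [182 114  16  13 156] [0.49  0.362] 0.033 mid [0.49  0.362 0.102] ext [0.058 0.066 0.021]
side [212 153  19  15 202] [0.466 0.113] 0.031 mid [0.465 0.112 0.103] ext [0.058 0.056 0.022]
```

Emit:
send_rows([
  [1,0.0226,-0.0164,0,0,0,0],
  [1,0.0226,-0.0164,0,0,0,0],
  [1,0.0226,-0.0164,0,0,0,0],
  [1,0.0226,-0.0164,0,0,0,0],
  [1,0.0226,-0.0164,0,0,0,0],
  [1,0,0,0,0,0,0],
  [1,0,0,0,0,0,0],
  [1,0,0,0.023,0,0,0],
  [1,0,0,0.023,0,0,0],
  [1,0,0,0.023,0,0,0],
  [1,0,0,0.023,0,0,0],
  [1,0,0,0.023,0,0,0],
  [1,0,0,0.023,0,0,0],
  [1,0,0,0,0,0,0],
  [1,0,0,0,0,0,0],
  [0,0,0,0,0,0,0],
  [0,0,0,0,0,0,0],
  [0,0,0,0,0,0,0],
  [0,0,0,0,0,0,0],
  [0,0,0,0,0,0,0],
], newtons=45)

```text
time_s: 2.7
tcp_pos: [0.4673, 0.1132, 0.0867]
ee_rot: [-2.22, -2.221, 0.001]
ft_force: [-2.3, 0.3, 3.8]
gripper_width: 0.0587
finger_force: 45.5
```

Emit:
send_rows([
  [0,0,0,-0.01,0,0,0],
  [0,0,0,-0.015,0,0,0],
  [0,0,0,-0.02,0,0,0],
  [0,0,0,-0.02,0,0,0],
  [0,0,0,-0.02,0,0,0],
  [0,0,0,-0.02,0,0,0],
  [0,0,0,-0.015,0,0,0],
  [0,0,0,-0.01,0,0,0],
  [0,0,0,0,0,0,0],
  [0,0,0,0,0,0,0],
  [0,0,0,0,0,0,0],
  [0,0,0,0,0,0,0],
  [0,0,0,0,0,0,0],
])

```text
time_s: 4.0
tcp_pos: [0.4677, 0.1129, 0.2155]
ee_rot: [-2.221, -2.221, 0.002]
ft_force: [0.9, -0.6, -4.7]
gripper_width: 0.059
finger_force: 45.6
```

Run:
```python
from h import *
F=[]
for i in range(6):
    s=optics.snapshot("wrist"); t=sensors.sense(); F.append(t["ft_force"])
print(np.round(F,2), t["tcp_pos"])
```

```text
[[ 1.03 -0.24 -5.75]
 [-0.28 -0.57 -5.36]
 [ 0.63 -0.07 -4.29]
 [ 0.58 -0.5  -4.45]
 [ 0.73  0.16 -4.71]
 [ 0.05 -0.09 -5.38]] [0.46802101 0.11300131 0.21629358]
```

T1 weighs about 5 N, so it is the heavy one. I'll set it back down here and clear the other two first.

Emit:
send_rows([
  [0,0,0,0.02,0,0,0],
  [0,0,0,0.025,0,0,0],
  [0,0,0,0.025,0,0,0],
  [0,0,0,0.025,0,0,0],
  [0,0,0,0.015,0,0,0],
  [0,0,0,0.01,0,0,0],
  [0,0,0,0.005,0,0,0],
  [0,0,0,0.004,0,0,0],
  [0,0,0,0,0,0,0],
  [0,0,0,0,0,0,0],
  [1,0,0,0,0,0,0],
  [1,0,0,0,0,0,0],
  [1,0,0,0,0,0,0],
  [1,0,0,0,0,0,0],
  [1,0,0,-0.02,0,0,0],
  [1,0,0,-0.03,0,0,0],
  [1,0,0,-0.03,0,0,0],
  [1,0,0,-0.03,0,0,0],
  [1,0,0,-0.03,0,0,0],
  [1,0,0,0,0,0,0],
])

```text
time_s: 6.3
tcp_pos: [0.4704, 0.1133, 0.2328]
ee_rot: [2.217, 2.217, 0.013]
ft_force: [0.6, 0.0, 0.5]
gripper_width: 0.0942
finger_force: 0.0
```

Emit:
send_rows([
  [1,0.017,0.0244,0,0,0,0],
  [1,0.017,0.0244,0,0,0,0],
  [1,0.017,0.0244,0,0,0,0],
  [1,0.017,0.0244,0,0,0,0],
  [1,0.017,0.0244,0,0,0,0],
  [1,0.017,0.0244,0,0,0,0],
  [1,0.017,0.0244,0,0,0,0],
  [1,0,0,0,0,0,0],
  [1,0,0,0,0,0,0],
])

```text
time_s: 7.2
tcp_pos: [0.6384, 0.232, 0.225]
ee_rot: [-2.22, -2.221, 0.005]
ft_force: [0.1, 0.5, -0.8]
gripper_width: 0.0939
finger_force: 0.0
```

Well aligned over T3. Next I'll descend, grip and lift.

Emit:
send_rows([
  [1,0,0,0.025,0,0,0],
  [1,0,0,0.025,0,0,0],
  [1,0,0,0.025,0,0,0],
  [1,0,0,0.025,0,0,0],
  [1,0,0,0.025,0,0,0],
  [1,0,0,0.014,0,0,0],
  [1,0,0,0,0,0,0],
  [1,0,0,0,0,0,0],
  [0,0,0,0,0,0,0],
  [0,0,0,0,0,0,0],
  [0,0,0,0,0,0,0],
  [0,0,0,0,0,0,0],
  [0,0,0,0,0,0,0],
  [0,0,0,0,0,0,0],
], newtons=45)

```text
time_s: 8.6
tcp_pos: [0.6386, 0.2322, 0.0887]
ee_rot: [-2.221, -2.221, 0.0]
ft_force: [-2.2, 0.7, 2.2]
gripper_width: 0.0599
finger_force: 45.0
```

Emit:
send_rows([
  [0,0,0,-0.01,0,0,0],
  [0,0,0,-0.015,0,0,0],
  [0,0,0,-0.02,0,0,0],
  [0,0,0,-0.02,0,0,0],
  [0,0,0,-0.02,0,0,0],
  [0,0,0,-0.02,0,0,0],
  [0,0,0,-0.02,0,0,0],
  [0,0,0,-0.015,0,0,0],
  [0,0,0,0,0,0,0],
  [0,0,0,0,0,0,0],
  [0,0,0,0,0,0,0],
  [0,0,0,0,0,0,0],
  [0,0,0,0,0,0,0],
])

```text
time_s: 9.9
tcp_pos: [0.6384, 0.2319, 0.227]
ee_rot: [-2.221, -2.221, 0.003]
ft_force: [-0.3, 0.5, -2.2]
gripper_width: 0.06
finger_force: 44.9
```

Run:
```python
from h import *
F=[]
for i in range(5):
    s=optics.snapshot("wrist"); t=sensors.sense(); F.append(t["ft_force"])
print(np.mean(F,0).round(2), t["tcp_pos"],t["finger_force"])
```

```text
[ 0.2  -0.01 -2.2 ] [0.63877011 0.23197474 0.2281656 ] 44.94101084768772
```

Emit:
send_rows([
  [0,-0.015,-0.002,0,0,0,0],
  [0,-0.025,-0.004,0,0,0,0],
  [0,-0.03,-0.004,0,0,0,0],
  [0,-0.03,-0.004,0,0,0,0],
  [0,-0.03,-0.004,0,0,0,0],
  [0,-0.03,-0.004,0,0,0,0],
  [0,-0.03,-0.004,0,0,0,0],
  [0,-0.03,-0.004,0,0,0,0],
  [0,-0.03,-0.004,0,0,0,0],
  [0,-0.03,-0.004,0,0,0,0],
  [0,-0.03,-0.004,0,0,0,0],
  [0,-0.03,-0.004,0,0,0,0],
  [0,-0.03,-0.004,0,0,0,0],
  [0,-0.03,-0.004,0,0,0,0],
  [0,-0.03,-0.004,0,0,0,0],
  [0,-0.03,-0.004,0,0,0,0],
  [0,-0.03,-0.004,0,0,0,0],
  [0,-0.024,-0.002,0,0,0,0],
  [0,0,0,0,0,0,0],
  [0,0,0,0,0,0,0],
])

```text
time_s: 12.15
tcp_pos: [0.5701, -0.2827, 0.2283]
ee_rot: [-2.223, -2.219, -0.001]
ft_force: [-0.0, 0.3, -2.5]
gripper_width: 0.0598
finger_force: 44.9
```

Emit:
send_rows([
  [0,0,0,0.015,0,0,0],
  [0,0,0,0.025,0,0,0],
  [0,0,0,0.025,0,0,0],
  [0,0,0,0.025,0,0,0],
  [0,0,0,0.02,0,0,0],
  [0,0,0,0.012,0,0,0],
  [0,0,0,0.006,0,0,0],
  [0,0,0,0,0,0,0],
  [0,0,0,0,0,0,0],
])

```text
time_s: 13.05
tcp_pos: [0.5715, -0.2821, 0.1015]
ee_rot: [2.22, 2.22, 0.001]
ft_force: [0.1, 0.2, -1.7]
gripper_width: 0.0599
finger_force: 44.9
```

Emit:
send_rows([
  [0,0,0,0.003,0,0,0],
  [0,0,0,0.002,0,0,0],
  [0,0,0,0.002,0,0,0],
  [0,0,0,0.001,0,0,0],
  [0,0,0,0,0,0,0],
  [0,0,0,0,0,0,0],
])

```text
time_s: 13.65
tcp_pos: [0.571, -0.2823, 0.0936]
ee_rot: [2.22, 2.22, 0.0]
ft_force: [-2.5, -0.2, 5.4]
gripper_width: 0.0597
finger_force: 45.0
```

Contact with the tray floor. I'll release, rise and go on to T2 at (0.493, 0.365).

Emit:
send_rows([
  [1,0,0,0,0,0,0],
  [1,0,0,0,0,0,0],
  [1,0,0,0,0,0,0],
  [1,0,0,0,0,0,0],
  [1,0,0,-0.02,0,0,0],
  [1,0,0,-0.03,0,0,0],
  [1,0,0,-0.03,0,0,0],
  [1,0,0,-0.03,0,0,0],
  [1,0,0,-0.024,0,0,0],
  [1,0,0,0,0,0,0],
])

```text
time_s: 14.65
tcp_pos: [0.5725, -0.283, 0.2312]
ee_rot: [2.215, 2.215, 0.004]
ft_force: [-0.1, -0.3, 0.9]
gripper_width: 0.094
finger_force: 0.0
```

Emit:
send_rows([
  [1,0.036,-0.004,0,0,0,0],
  [1,0.036,-0.004,0,0,0,0],
  [1,0.036,-0.004,0,0,0,0],
  [1,0.036,-0.004,0,0,0,0],
  [1,0.036,-0.004,0,0,0,0],
  [1,0.036,-0.004,0,0,0,0],
  [1,0.036,-0.004,0,0,0,0],
  [1,0.036,-0.004,0,0,0,0],
  [1,0.036,-0.004,0,0,0,0],
  [1,0.036,-0.004,0,0,0,0],
  [1,0.036,-0.004,0,0,0,0],
  [1,0.036,-0.004,0,0,0,0],
  [1,0.036,-0.005,0,0,0,0],
  [1,0.036,-0.005,0,0,0,0],
  [1,0.036,-0.005,0,0,0,0],
  [1,0.036,-0.005,0,0,0,0],
  [1,0.036,-0.005,0,0,0,0],
  [1,0.034,-0.005,0,0,0,0],
  [1,0,0,0,0,0,0],
  [1,0,0,0,0,0,0],
])

```text
time_s: 16.65
tcp_pos: [0.4921, 0.364, 0.224]
ee_rot: [-2.22, -2.223, 0.005]
ft_force: [-0.1, -0.3, 0.5]
gripper_width: 0.0941
finger_force: 0.0
```

```bash
python3 -c "
from lids import *
print(sensors.sense()['tcp_pos'])
lids('scene');lids('side')
s=optics.snapshot('scene');cv2.imwrite('pics/b.png',s['color'])"
```

```text
[0.49210021 0.36404793 0.22403221]
scene [301 165  21  18 300] [0.472 0.115] 0.03 mid [0.472 0.114 0.101] ext [0.059 0.057 0.017]
scene [153 169  22  21 347] [ 0.571 -0.281] 0.031 mid [ 0.571 -0.28   0.103] ext [0.061 0.057 0.023]
scene [392 185  23  19 335] [0.495 0.366] 0.032 mid [0.495 0.366 0.101] ext [0.06  0.057 0.018]
scene [387 244  34  27 184] [0.682 0.367] 0.042 mid [0.693 0.367 0.104] ext [0.052 0.079 0.023]
side [220 100  23  12 130] [0.666 0.362] 0.042 mid [0.667 0.357 0.104] ext [0.075 0.067 0.023]
side [182 114  16  13 157] [0.492 0.361] 0.032 mid [0.49  0.361 0.103] ext [0.056 0.062 0.022]
side [213 153  18  15 209] [0.469 0.112] 0.032 mid [0.468 0.112 0.103] ext [0.058 0.063 0.021]
side [315 210  21  20 306] [ 0.569 -0.282] 0.031 mid [ 0.569 -0.282  0.104] ext [0.06  0.06  0.023]
```

View pics/b.png

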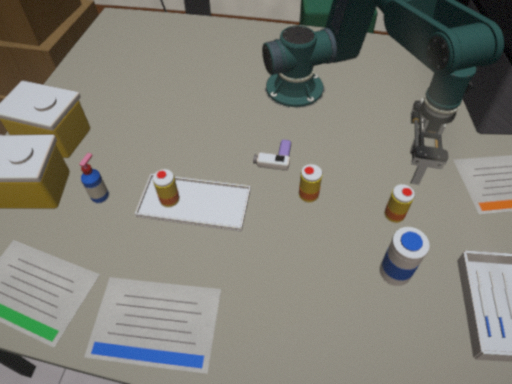

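The first light tub stands in the tray at (165,187). The heavy one is upright at (311,182) and T2 at (401,202) is under the gripper. Next I'll pick up T2.

Emit:
send_rows([
  [1,0,0,0.025,0,0,0],
  [1,0,0,0.025,0,0,0],
  [1,0,0,0.025,0,0,0],
  [1,0,0,0.025,0,0,0],
  [1,0,0,0.025,0,0,0],
  [1,0,0,0.012,0,0,0],
  [1,0,0,0,0,0,0],
  [1,0,0,0,0,0,0],
  [0,0,0,0,0,0,0],
  [0,0,0,0,0,0,0],
  [0,0,0,0,0,0,0],
  [0,0,0,0,0,0,0],
  [0,0,0,0,0,0,0],
  [0,0,0,0,0,0,0],
], newtons=45)

```text
time_s: 18.2
tcp_pos: [0.4927, 0.3641, 0.0896]
ee_rot: [-2.221, -2.222, -0.0]
ft_force: [-0.1, -0.9, 1.4]
gripper_width: 0.0587
finger_force: 45.0
```

Emit:
send_rows([
  [0,0,0,-0.01,0,0,0],
  [0,0,0,-0.015,0,0,0],
  [0,0,0,-0.02,0,0,0],
  [0,0,0,-0.02,0,0,0],
  [0,0,0,-0.02,0,0,0],
  [0,0,0,-0.02,0,0,0],
  [0,0,0,-0.02,0,0,0],
  [0,0,0,-0.02,0,0,0],
  [0,0,0,-0.015,0,0,0],
  [0,0,0,0,0,0,0],
  [0,0,0,0,0,0,0],
  [0,0,0,0,0,0,0],
  [0,0,0,0,0,0,0],
  [0,0,0,0,0,0,0],
])

```text
time_s: 19.6
tcp_pos: [0.4925, 0.3638, 0.2481]
ee_rot: [-2.221, -2.221, 0.003]
ft_force: [0.6, -0.1, -1.5]
gripper_width: 0.0587
finger_force: 45.0
```

Run:
```python
from h import *
F=[]
for i in range(5):
    s=optics.snapshot("wrist"); t=sensors.sense(); F.append(t["ft_force"])
print(np.mean(F,0).round(2), t["tcp_pos"],t["finger_force"])
```

```text
[-0.06  0.03 -0.86] [0.49277537 0.36396117 0.24914588] 44.97146049980074
```

Lightest, as expected. I'll carry it to (0.565, -0.132), passing with room above the heavy tub.

Emit:
send_rows([
  [0,-0.02,0.004,0,0,0,0],
  [0,-0.028,0.004,0,0,0,0],
  [0,-0.028,0.004,0,0,0,0],
  [0,-0.028,0.004,0,0,0,0],
  [0,-0.028,0.004,0,0,0,0],
  [0,-0.028,0.004,0,0,0,0],
  [0,-0.028,0.004,0,0,0,0],
  [0,-0.028,0.004,0,0,0,0],
  [0,-0.028,0.004,0,0,0,0],
  [0,-0.028,0.004,0,0,0,0],
  [0,-0.028,0.004,0,0,0,0],
  [0,-0.028,0.004,0,0,0,0],
  [0,-0.028,0.004,0,0,0,0],
  [0,-0.028,0.004,0,0,0,0],
  [0,-0.028,0.004,0,0,0,0],
  [0,-0.028,0.004,0,0,0,0],
  [0,-0.028,0.004,0,0,0,0],
  [0,-0.028,0.004,0,0,0,0],
  [0,0,0,0,0,0,0],
  [0,0,0,0,0,0,0],
])

```text
time_s: 21.85
tcp_pos: [0.5647, -0.1323, 0.2492]
ee_rot: [-2.222, -2.22, -0.001]
ft_force: [0.1, 0.5, -1.1]
gripper_width: 0.059
finger_force: 45.0
```

Emit:
send_rows([
  [0,0,0,0.015,0,0,0],
  [0,0,0,0.025,0,0,0],
  [0,0,0,0.025,0,0,0],
  [0,0,0,0.025,0,0,0],
  [0,0,0,0.025,0,0,0],
  [0,0,0,0.015,0,0,0],
  [0,0,0,0.01,0,0,0],
  [0,0,0,0.006,0,0,0],
  [0,0,0,0,0,0,0],
  [0,0,0,0,0,0,0],
])

```text
time_s: 22.85
tcp_pos: [0.5655, -0.1322, 0.1044]
ee_rot: [2.22, 2.22, 0.002]
ft_force: [0.3, -1.0, -1.2]
gripper_width: 0.059
finger_force: 45.0
```

Emit:
send_rows([
  [0,0,0,0.004,0,0,0],
  [0,0,0,0.003,0,0,0],
  [0,0,0,0.002,0,0,0],
  [0,0,0,0.001,0,0,0],
  [0,0,0,0,0,0,0],
  [0,0,0,0,0,0,0],
])

```text
time_s: 23.45
tcp_pos: [0.5649, -0.1323, 0.0945]
ee_rot: [2.221, 2.221, 0.0]
ft_force: [-3.0, 0.5, 5.2]
gripper_width: 0.0588
finger_force: 45.0
```

Emit:
send_rows([
  [1,0,0,0,0,0,0],
  [1,0,0,0,0,0,0],
  [1,0,0,0,0,0,0],
  [1,0,0,0,0,0,0],
  [1,0,0,-0.02,0,0,0],
  [1,0,0,-0.03,0,0,0],
  [1,0,0,-0.03,0,0,0],
  [1,0,0,-0.03,0,0,0],
  [1,0,0,-0.024,0,0,0],
  [1,0,0,0,0,0,0],
])

```text
time_s: 24.45
tcp_pos: [0.5667, -0.1326, 0.2319]
ee_rot: [2.216, 2.216, 0.006]
ft_force: [0.4, -0.9, -0.4]
gripper_width: 0.0939
finger_force: 0.0
```

Emit:
send_rows([
  [1,0.0245,-0.0095,0,0,0,0],
  [1,0.0245,-0.0095,0,0,0,0],
  [1,0.0245,-0.0095,0,0,0,0],
  [1,0.0245,-0.0095,0,0,0,0],
  [1,0.0245,-0.0095,0,0,0,0],
  [1,0.0245,-0.0095,0,0,0,0],
  [1,0.0245,-0.0095,0,0,0,0],
  [1,0.0245,-0.0095,0,0,0,0],
  [1,0.0245,-0.0095,0,0,0,0],
  [1,0.0245,-0.0095,0,0,0,0],
  [1,0,0,0,0,0,0],
  [1,0,0,0,0,0,0],
])

```text
time_s: 25.65
tcp_pos: [0.4693, 0.113, 0.2258]
ee_rot: [-2.22, -2.222, 0.003]
ft_force: [-0.0, -1.0, 0.0]
gripper_width: 0.0941
finger_force: 0.0
```

Emit:
send_rows([
  [1,0,0,0.025,0,0,0],
  [1,0,0,0.025,0,0,0],
  [1,0,0,0.025,0,0,0],
  [1,0,0,0.025,0,0,0],
  [1,0,0,0.025,0,0,0],
  [1,0,0,0.014,0,0,0],
  [1,0,0,0,0,0,0],
  [1,0,0,0,0,0,0],
  [0,0,0,0,0,0,0],
  [0,0,0,0,0,0,0],
  [0,0,0,0,0,0,0],
  [0,0,0,0,0,0,0],
  [0,0,0,0,0,0,0],
  [0,0,0,0,0,0,0],
], newtons=45)

```text
time_s: 27.05
tcp_pos: [0.4694, 0.1131, 0.0886]
ee_rot: [-2.221, -2.221, 0.001]
ft_force: [-3.5, -0.1, 4.0]
gripper_width: 0.0589
finger_force: 44.5
```

Emit:
send_rows([
  [0,0,0,-0.01,0,0,0],
  [0,0,0,-0.015,0,0,0],
  [0,0,0,-0.02,0,0,0],
  [0,0,0,-0.02,0,0,0],
  [0,0,0,-0.02,0,0,0],
  [0,0,0,-0.02,0,0,0],
  [0,0,0,-0.02,0,0,0],
  [0,0,0,-0.015,0,0,0],
  [0,0,0,-0.01,0,0,0],
  [0,0,0,0,0,0,0],
  [0,0,0,0,0,0,0],
  [0,0,0,0,0,0,0],
  [0,0,0,0,0,0,0],
  [0,0,0,0,0,0,0],
  [0,0,0,0,0,0,0],
  [0,0,0,0,0,0,0],
])

```text
time_s: 28.65
tcp_pos: [0.4698, 0.113, 0.2382]
ee_rot: [-2.221, -2.221, 0.0]
ft_force: [-0.3, 0.5, -5.2]
gripper_width: 0.0588
finger_force: 44.5
```

Run:
```python
from lids import *
F=[]
for i in range(4):
    s=optics.snapshot("wrist"); t=sensors.sense(); F.append(t["ft_force"])
print(np.mean(F,0).round(2), t["tcp_pos"],t["finger_force"])
lids("scene");s=optics.snapshot("scene");cv2.imwrite("pics/c.png",s["color"])
```

```text
[ 0.07  0.28 -4.9 ] [0.46982719 0.11300087 0.23833834] 44.47176875313744
scene [153 169  22  21 344] [ 0.572 -0.28 ] 0.031 mid [ 0.573 -0.281  0.103] ext [0.059 0.059 0.022]
scene [206 176  22  21 356] [ 0.567 -0.131] 0.031 mid [ 0.567 -0.13   0.103] ext [0.058 0.058 0.022]
scene [387 244  34  26 181] [0.683 0.367] 0.042 mid [0.693 0.367 0.104] ext [0.051 0.079 0.023]
```

View pics/c.png

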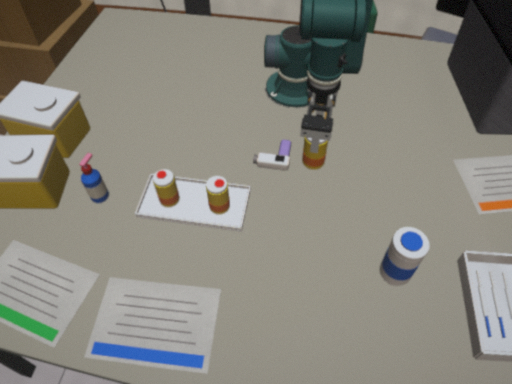

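The two lighter tubs stand in the tray at (165,187) and (217,194). The heavy one is held upright at (315,150), about 15 cm up (4.9 N), and the bottle, wipes and thermometer haven't moved.

```bash
python3 -c "
from h import *
print(job.job_done())"
```

```text
the job is handed in; nothing more can be done
None
```

I handed the job in with the two lighter tubs standing released in the tray and the heaviest (about 0.5 kg, 4.9 N felt) held upright about 15 cm above the table; the bottle, wipes and thermometer weren't moved.

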